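# Fold back the teal supply cupboard's bifold door at the blood donation desk

## Task

Open the supply cupboard with the teal bifold door: push the black post on the door's fold hinge round towards the door's pivot side, so that both teal panels fold up together along the track as far as they will go. Leave the white cupboard's door and the orange-banded spray bottle where they are.

Things in the scene. Friction and masses are not known exactly. Their poses are not given: they have to be found in the camera images.
- teal_door (a joint): Fold angle (rad) of the teal two-panel door of one of two alike cream cupboards (270 mm wide, 250 high): 0 shut, 1.48 end stop, fully folded. It is the first panel's turn about its pivot at the cupboard's left (+y) front corner; the second panel follows, its far end in the sill track. Starts ajar, fold towards the robot. Light (about 2 N at the post), no spring, stays put. Panels 115 mm long.
- teal_fold (a point): Middle of the black post on the teal fold hinge: 22 mm across, standing 42 above the panels, from 245 to 287 above the table. It runs on a circle of 115 radius about the pivot, which lies at +115 mm along this point's own level y axis. Opening, it travels along own -x and the axes turn clockwise seen from above (z up). Roof behind is 250 high, a carton on it 270, 100 back from the shut door.
- white_fold (a point): The same point on the other cupboard's white bifold door, also ajar, which must stay as it is. Each cupboard's roof edge is striped in its door's colour. The cupboards stand side by side, each yawed a little; either may be on the left.
- spray_bottle: White disinfectant spray bottle with a broad orange band, 56 mm across and 172 mm high, standing loose on the table in front of the right-hand cupboard. Origin at the centre of its underside, z up. Leave it standing in place.
Mind the look-alikes: they are no part of the job. Several things have the shape of the spray_bottle; the one meant has the colours described above.

How it is judged:
By the outcome, as a careful person would: the job done as asked, in the order asked, and still so for the second after the job is handed in, with the robot touching nothing.
It also fails if it takes over 32 s, if anything falls off the work surface, if the arm or the gripper's body presses on something with over 40 N, if the wrist force passes 120 N, or if a joint passes its speed limit or range.

## Robot

A 7-joint arm with a two-finger parallel gripper is mounted at the origin on the work surface. World frame = base frame: x ahead of the robot, y to its left, z up, the work surface at z = 0. Lengths are in m, angles in rad, forces in N, time in s.
With the tool pointing down it reaches from about 0.4 to 0.9 m from the base axis. Payload 5.6 kg.
Tool frame: the origin (TCP) lies midway between the tips of the shut fingers; the grasp point (between the pads) lies 19 mm behind it; y points along the fingers, z is the direction in which the jaws open and shut, and the axes are right-handed (so a half turn about y gives the same grasp; the last joint's range is limited). The gripper opens to 92 mm and grips with 3 to 60 N. Pads are 20 mm wide; open, the fingers measure 128 mm over their backs; the gripper's body (75 mm by 189 mm) begins 69 mm behind the grasp point.
Start: joints at [-1.186, 0.468, -0.012, 1.603, 0.006, 1.071, -0.056], TCP at [0.27, 0.591, 0.215] pointing down, gripper open.
Joint ranges: [-2.53, 2.53], [-0.31, 2.02], [-1.57, 1.55], [0.28, 2.44], [-1.29, 4.43], [0.15, 1.84], [-2.92, 2.92]. Speed limits (rad/s): [2.57, 2.57, 3.14, 3.14, 3.14, 3.14, 3.14].

## Interface

Orientations are given as a 3x3 rotation matrix whose columns are the frame's x, y, z axes.
In Python, from station import env, effector, solver, viewer, workorder, search_frame, tip_of gives the robot as it stands. Calls block until the motion is done:
- env.reach(position, orientation): joint-space move of the TCP to a pose.
- env.movel(position, frame=None, rate=0.15): straight line of the TCP; frame=None keeps the orientation; rate is the mean speed in m/s.
- env.goto_joints(angles): joint-space move.
- effector.release() and effector.grasp(squeeze=None): open the fingers fully, or close them until they stop; squeeze is the grip in N (None keeps the last).
- env.pause(seconds).
- solver.inverse_kinematics(position, orientation): joint angles nearest the present ones, or None.
- env.sense(): the state.
- viewer.read_camera(name): name is "scene" or "side" or "wrist"; returns (picture, depth): 420x560x3 uint8, red, green, blue; 420x560 float32, m along the optical axis (not along the pixel's ray), 0 where there is no reading.
- viewer.camera_info(name): a dict with "intrinsics" (3x3 intrinsics, pixels), "dist_coeffs" ([k1, k2, p1, p2, k3] as OpenCV has them; the pictures are not rectified), "eye" and "rotation" of the camera in the world; the wrist camera has in their place "T_tool_cam" (4x4, takes a point from camera to tool coordinates, whose origin is the TCP and whose axes are the tool frame's). Camera axes: x right, y up, looking along -z (the intrinsics and any distortion apply to the point x, -y, -z); pixel columns grow to the right and rows downward; lengths in m; the calibration is good to about 2 mm. A picture is of the moment at which its call begins: read the wrist's pose just before it. camera_info takes no time and is no camera call.
A pose or a line that the arm cannot do raises env.PlanningError and nothing moves.
- workorder.finish_job(): hands the job in, once; it reports no verdict.
Trained networks look in the newest picture that a camera, given by its name, has taken for a name from the list of things; names that differ only in an ending like _2 or _b are one class to them, and where a whole thing is asked for, a point or a joint stands for the part that bears it (a point fixed in the world has none). Each returns a list of dicts, best first, with "score" (0 to 1); they miss things now and then, are a little off and sometimes report something else, mostly with a low value. They report only what shows in the picture. A call takes as long as a camera call. They do not tell look-alikes from the thing itself.
- search_frame(camera, name): "at" ([x, y, z] in m, in world coordinates, good to about 4 mm: the middle of the surface that is visible of it).
- tip_of(camera, name): "at" ([x, y, z] in m, in world coordinates, good to about 4 mm: a listed point, or the origin of a listed thing).
The state is a dict: "t": time; "joint_positions": joint angles; "joint_velocities": joint speeds; "tau": joint torques, N m; "ee_pos": TCP position; "tcp_rot": TCP orientation; "wrist_force": force on the tool from outside, world axes, zero at the start; "moment": the same for the moment, N m; "gripper_width": finger opening in m.
Only numpy, scipy, OpenCV 4.12 (cv2) and the standard library are available. Lean on these libraries where they do the work, as an engineer would, in place of code of your own. Each camera call takes 0.05 s, during which the arm holds its last target.

## Working session

There is one attempt and no reset: what is moved stays moved. The work goes in short steps, each a Python script; the robot and the scene stay as the last script left them, time stands still between calls to the robot, and variables do not carry over. Pictures are saved under pics/ and viewed, and the job is handed in when it is done.

```bash
mkdir -p pics; ls
python3 - <<'E'
from station import env, effector, solver, viewer, workorder, search_frame, tip_of
import cv2
for c in ["scene","side"]:
    p,d=viewer.read_camera(c)
    cv2.imwrite(f"pics/{c}0.png",p[:,:,::-1])
    i=viewer.camera_info(c); print(c,i)
    for n in ["teal_fold","white_fold","spray_bottle"]:
        print(n,[(round(r['score'],2),[round(float(v),3) for v in r['at']]) for r in tip_of(c,n)])
print(env.sense()['t'])
E
```

```text
pics
scene {'intrinsics': array([[398.92095512,   0.        , 276.32563126],
       [  0.        , 398.92095512, 210.53220926],
       [  0.        ,   0.        ,   1.        ]]), 'dist_coeffs': array([-0.00619913,  0.        ,  0.        ,  0.        ,  0.        ]), 'eye': array([ 0.64687277, -0.64660894,  0.70541672]), 'rotation': array([[ 0.95687239, -0.17495402,  0.2319188 ],
       [ 0.2903921 ,  0.59863454, -0.74653139],
       [-0.00822594,  0.78168266,  0.62362212]])}
teal_fold [(0.7, [0.527, 0.204, 0.267])]
white_fold [(0.89, [0.545, -0.176, 0.269])]
spray_bottle [(0.96, [0.437, -0.323, 0.002]), (0.73, [0.192, -0.318, 0.004]), (0.59, [0.445, -0.217, -0.003])]
side {'intrinsics': array([[486.415413  ,   0.        , 282.56002505],
       [  0.        , 486.415413  , 201.08891584],
       [  0.        ,   0.        ,   1.        ]]), 'dist_coeffs': array([-0.17746186,  0.        ,  0.        ,  0.        ,  0.        ]), 'eye': array([-0.24616088, -0.68920263,  1.18293444]), 'rotation': array([[ 0.71930645,  0.49514747, -0.48726504],
       [-0.69443464,  0.53162452, -0.48490813],
       [ 0.01894101,  0.68717127,  0.7262485 ]])}
teal_fold [(0.86, [0.529, 0.209, 0.268])]
white_fold []
spray_bottle [(0.68, [0.447, -0.218, 0.001]), (0.67, [0.43, -0.321, 0.003]), (0.61, [0.193, -0.32, 0.002]), (0.17, [0.546, -0.176, 0.268])]
0.4
```

View pics/scene0.png

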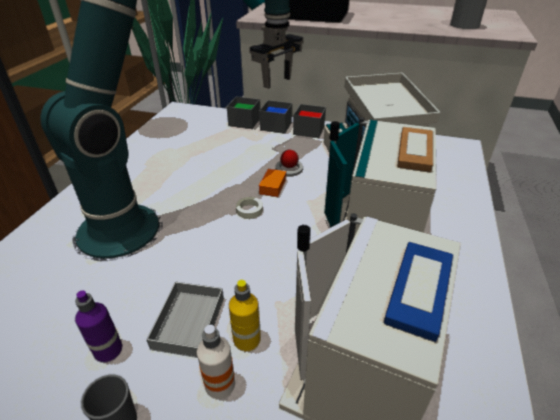

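View pics/side0.png

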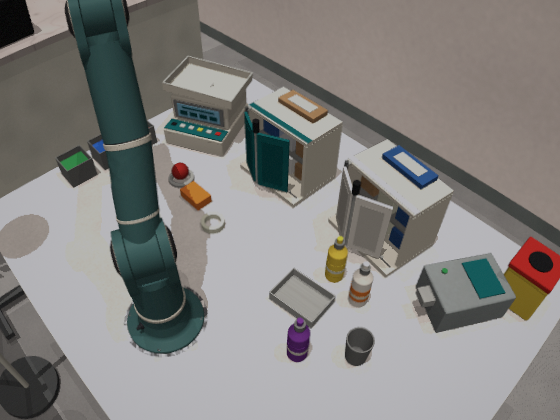

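Teal cupboard is on the left. Its post is at scene (335,130) and side (256,126). The look-alike white-door post is at scene (303,237) and side (356,187), and the thin dark post at scene (352,220) is a pivot or track-end pin. The orange-banded bottle is at scene (216,360) and the yellow and purple bottles are decoys. The networks agree on the teal post at about (0.528, 0.206, 0.267). Next I'll find the cupboard frame from depth and make a close crop.

```bash
cat > h.py <<'E'
from station import env, effector, solver, viewer, workorder, search_frame, tip_of
import cv2, numpy as np
def cloud(c):
    p,d=viewer.read_camera(c); i=viewer.camera_info(c)
    H,W=d.shape; u,v=np.meshgrid(np.arange(W),np.arange(H))
    n=cv2.undistortPoints(np.stack([u.ravel(),v.ravel()],1).astype(np.float64)[:,None],i["intrinsics"],i["dist_coeffs"])[:,0]
    z=d.ravel(); P=np.stack([n[:,0]*z,-n[:,1]*z,-z],1)@i["rotation"].T+i["eye"]
    P[z==0]=np.nan
    return p,P.reshape(H,W,3)
def heightmap(P,p,x0,x1,y0,y1,res=0.001):
    return
E
python3 - <<'E'
from h import *
p,P=cloud("side"); np.save("side.npy",P)
p2,P2=cloud("scene"); np.save("scene.npy",P2)
for nm,pp,PP in(("side",p,P),("scene",p2,P2)):
    hsv=cv2.cvtColor(pp,cv2.COLOR_RGB2HSV)
    teal=(abs(hsv[...,0].astype(int)-90)<8)&(hsv[...,1]>120)&(PP[...,0]>0.4)
    roof=(abs(PP[...,2]-0.25)<0.006)&(PP[...,1]>0.02)&(PP[...,1]<0.4)&(PP[...,0]>0.45)
    q=PP[roof]; 
    r=cv2.minAreaRect(q[:,:2].astype(np.float32)*1000); print(nm,"roof",roof.sum(),r,cv2.boxPoints(r).round())
    s=PP[roof&teal]; r=cv2.minAreaRect(s[:,:2].astype(np.float32)*1000) ; print("stripe",len(s),cv2.boxPoints(r).round())
    tp=PP[teal&(PP[...,2]<0.235)&(PP[...,2]>0.03)&(PP[...,1]>0)&(PP[...,1]<0.35)]
    # footprint picture
    im=np.full((400,500,3),255,np.uint8)
    m=(PP[...,2]>0.02)&(PP[...,0]>0.4)&(PP[...,0]<0.8)&(PP[...,1]>0)&(PP[...,1]<0.5)
    a=PP[m]; im[(399-(a[:,0]-0.4)*1000).astype(int).clip(0,399),(499-a[:,1]*1000).astype(int).clip(0,499)]=pp[m][:,::-1]
    cv2.imwrite(f"pics/top_{nm}.png",im)
    # tallest in the area
    m2=(PP[...,0]>0.3)&(PP[...,0]<0.9)&(PP[...,1]>0.33)&(PP[...,1]<0.6)&(PP[...,2]>0.05)
    b=PP[m2]; print("left box",b.min(0).round(3),b.max(0).round(3))
cv2.imwrite("pics/crop.png",cv2.resize(p[80:210,220:360],None,fx=5,fy=4.5,interpolation=cv2.INTER_CUBIC)[:,:,::-1])
E
```

```text
side roof 2281 ((1228.808837890625, 173.88279724121094), (1425.3089599609375, 333.2882995605469), 1.1270111799240112) [[ 513.  326.]
 [ 520.   -7.]
 [1945.   21.]
 [1938.  355.]]
stripe 374 [[512. 319.]
 [520.  49.]
 [623.  52.]
 [615. 322.]]
left box [0.329 0.387 0.05 ] [0.781 0.6   0.23 ]
scene roof 3535 ((637.3173828125, 187.61947631835938), (241.99755859375, 275.5859375), 0.29346227645874023) [[516. 325.]
 [517.  49.]
 [759.  50.]
 [758. 326.]]
stripe 539 [[523. 322.]
 [524.  53.]
 [617.  53.]
 [615. 322.]]
left box [0.3  0.39 0.05] [0.782 0.6   0.465]
```

View pics/crop.png

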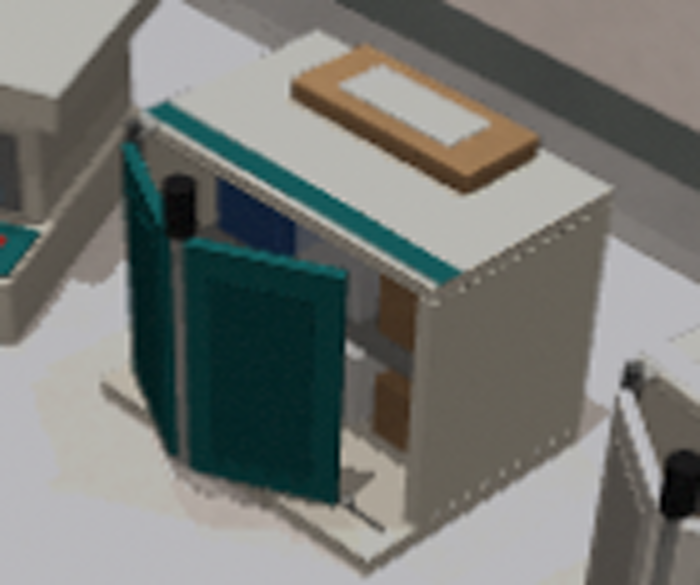

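View pics/top_side.png

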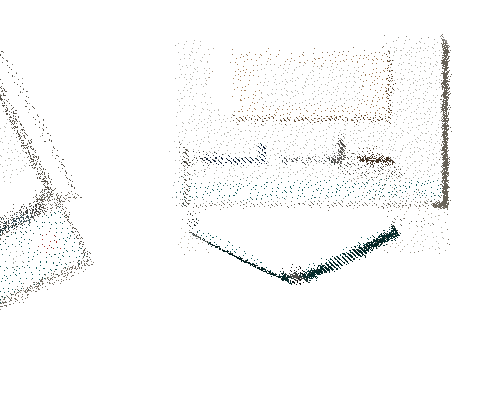

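The crop confirms the black post sits on the teal fold hinge, and the roof stripe is teal. Depth puts the pivot at about (0.572, 0.312) with cupboard yaw near 0 and fold about 0.39. My plan is to push with shut fingers above the panels, turning the tool with the arc.

```bash
cat >> h.py <<'E'
PIV=np.array([0.572,0.312]); R=0.115
def pose(th,d,sgn,z,pr=0.0):
    t=np.array([-np.cos(th),np.sin(th)]); r=np.array([-np.sin(th),-np.cos(th)])
    c=PIV+(R+pr)*r-d*t
    zz=sgn*np.array([r[0],r[1],0]); yy=np.array([0,0,-1.]); xx=np.cross(yy,zz)
    return np.array([c[0],c[1],z]),np.stack([xx,yy,zz],1)
E
python3 - <<'E'
from h import *
s=env.sense(); print(s['tcp_rot'].round(2) if hasattr(s['tcp_rot'],'round') else s['tcp_rot'], s['t'], s['gripper_width'])
for sgn in(1,-1):
    for th,d,z in((.36,.05,.36),(.36,.05,.259),(.7,.02,.259),(1.1,.02,.259),(1.5,.02,.259),(1.5,.05,.36)):
        p,o=pose(th,d,sgn,z); q=solver.inverse_kinematics(p,o); print(sgn,th,p.round(3),None if q is None else np.round(q,2))
# fit of panels at footprint
for n in("side","scene"):
    P=np.load(n+".npy"); m=(P[...,2]>.06)&(P[...,2]<.235)&(P[...,0]>.5)&(P[...,0]<.585)&(P[...,1]>.225)&(P[...,1]<.32)
    a=P[m][:,:2]; print(n,len(a), cv2.fitLine(a.astype(np.float32),cv2.DIST_HUBER,0,.001,.001).ravel().round(3))
    m=(P[...,2]>.255)&(P[...,2]<.3)&(P[...,0]>.48)&(P[...,0]<.58)&(P[...,1]>.15)&(P[...,1]<.26); a=P[m]; print(" post",len(a),a.mean(0).round(3),a.max(0).round(3),a.min(0).round(3))
E
```

```text
[[ 0.91  0.    0.41]
 [-0.41 -0.    0.91]
 [ 0.   -1.   -0.  ]] 0.5 0.09184098995820261
1 0.36 [0.578 0.187 0.36 ] [-0.91  0.32  0.72  1.56 -0.22  1.33 -2.1 ]
1 0.36 [0.578 0.187 0.259] [-0.91  0.41  0.73  1.7  -0.3   1.14 -2.03]
1 0.7 [0.513 0.211 0.259] [-1.42  0.57  1.36  1.84 -0.59  1.23 -2.14]
1 1.1 [0.479 0.242 0.259] [-1.54  0.52  1.37  1.89 -0.54  1.2  -2.65]
1 1.5 [0.459 0.284 0.259] [-0.4   0.25 -0.25  1.81  0.07  1.08  2.53]
1 1.5 [0.461 0.254 0.36 ] [-0.43  0.15 -0.15  1.71  0.02  1.29  2.62]
-1 0.36 [0.578 0.187 0.36 ] [-0.51  0.29  0.18  1.54 -0.05  1.32  0.89]
-1 0.36 [0.578 0.187 0.259] [-0.5   0.35  0.17  1.67 -0.06  1.12  0.9 ]
-1 0.7 [0.513 0.211 0.259] [-0.63  0.26  0.22  1.8  -0.06  1.09  0.48]
-1 1.1 [0.479 0.242 0.259] [-0.76  0.23  0.27  1.85 -0.07  1.08  0.01]
-1 1.5 [0.459 0.284 0.259] [-0.89  0.23  0.32  1.84 -0.08  1.08 -0.47]
-1 1.5 [0.461 0.254 0.36 ] [-0.87  0.13  0.34  1.73 -0.04  1.29 -0.45]
side 270 [0.452 0.892 0.54  0.259]
 post 82 [0.522 0.202 0.276] [0.535 0.216 0.292] [0.514 0.194 0.255]
scene 762 [0.461 0.887 0.561 0.276]
 post 143 [0.528 0.199 0.275] [0.538 0.216 0.288] [0.515 0.193 0.255]
```

```bash
sed -i 's/PIV=.*; R/PIV=np.array([0.576,0.310]); R/' h.py
python3 - <<'E'
from h import *
s=env.sense(); p0=np.array(s['ee_pos'])
effector.grasp(10)
env.movel(p0+[0,0,.14],rate=.3)
p,o=pose(.42,.055,-1,.36); env.reach(p,o)
env.movel(pose(.42,.055,-1,.259)[0],rate=.15)
s=env.sense(); print(s['t'],s['ee_pos'],s['gripper_width'],s['wrist_force'])
pp,_=viewer.read_camera("side"); cv2.imwrite("pics/side1.png",pp[:,:,::-1])
pp,_=viewer.read_camera("scene"); cv2.imwrite("pics/scene1.png",cv2.resize(pp[60:260,240:460],None,fx=3,fy=3)[:,:,::-1])
E
```

```text
5.1417 [0.57989642 0.18295788 0.25991633] 0.0006508410379777575 [ 0.92541216 -0.19703213 -0.68233092]
```

View pics/side1.png

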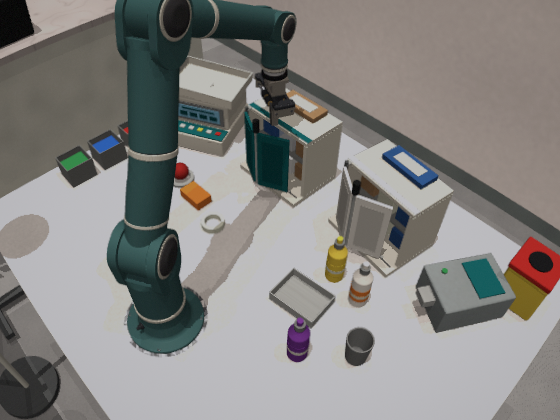

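View pics/scene1.png

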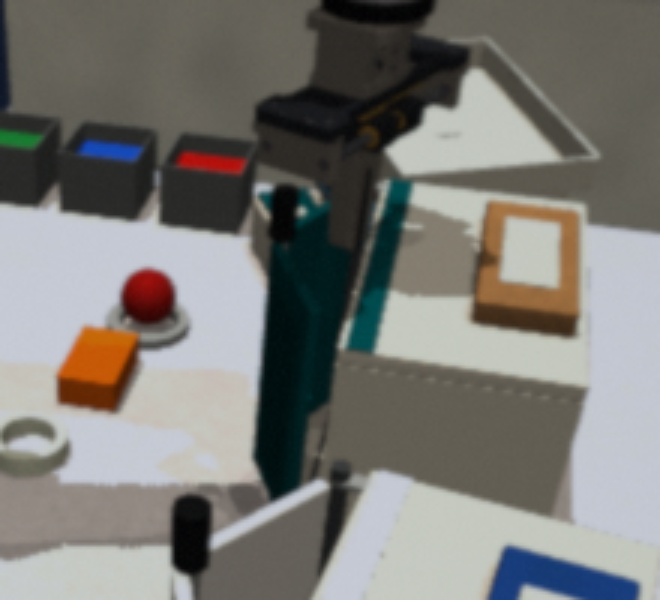

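The shut fingers (crop (345,230)) stand just behind the post (crop (285,215)), clear of the roof. Now I'll push along the arc.

Run:
```python
from h import *
for th,d in((.45,.03),(.6,.021),(.8,.021),(1.0,.021),(1.2,.021),(1.36,.021)):
    p,o=pose(th,d,-1,.259); env.movel(p,o,rate=.1)
    s=env.sense(); print(round(s['t'],2),th,np.round(s['ee_pos'],3),np.round(s['wrist_force'],1))
pp,_=viewer.read_camera("side"); cv2.imwrite("pics/side2.png",cv2.resize(pp[80:230,200:360],None,fx=4,fy=4)[:,:,::-1])
for c in("side","scene"):
    if c=="scene": pp,_=viewer.read_camera(c); cv2.imwrite("pics/scene2.png",cv2.resize(pp[60:260,240:460],None,fx=3,fy=3)[:,:,::-1])
    print([(round(r['score'],2),np.round(r['at'],3)) for r in tip_of(c,"teal_fold")])
```

```text
5.67 0.45 [0.553 0.194 0.26 ] [-0.   0.9  0.2]
6.09 0.6 [0.529 0.203 0.259] [ 0.8  0.  -1. ]
6.47 0.8 [0.509 0.215 0.259] [ 0.4 -0.1  0.2]
6.86 1.0 [0.491 0.23  0.259] [-0.1 -0.5 -0. ]
7.24 1.2 [0.477 0.248 0.259] [-0.2 -0.2 -0.1]
7.58 1.36 [0.468 0.265 0.259] [ 0.  -0.8 -0. ]
[(0.97, array([0.47 , 0.288, 0.268]))]
[(0.74, array([0.464, 0.283, 0.267]))]
```

View pics/side2.png

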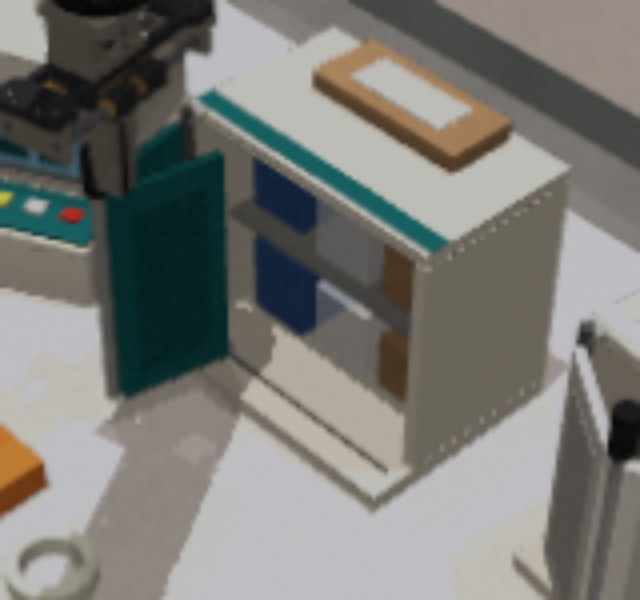

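View pics/scene2.png

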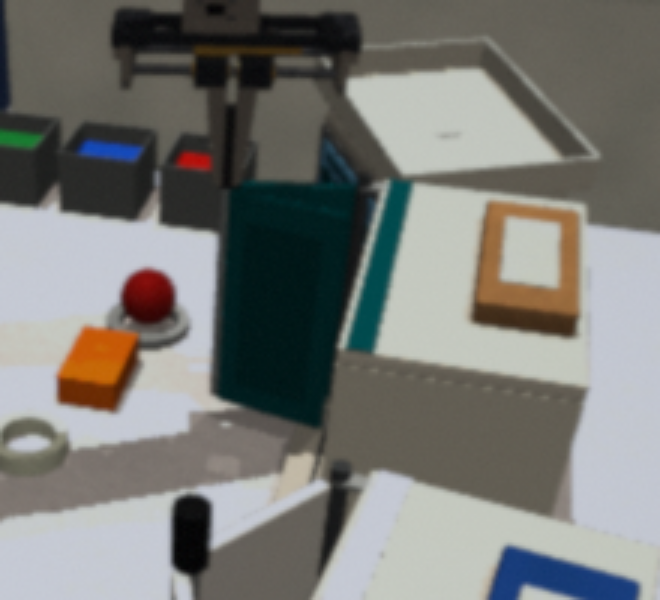

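The door is folding, with the post at about (0.467, 0.286) and the second panel swung out. I'll continue in small steps until the end stop shows as force.

Run:
```python
from h import *
for th in np.arange(1.4,1.66,.02):
    p,o=pose(min(th,1.5),.021-max(0,th-1.5)*R,-1,.259); env.movel(p,o,rate=.03)
    s=env.sense(); f=np.array(s['wrist_force']); print(round(s['t'],2),round(th,2),np.round(s['ee_pos'],4),np.round(f,1))
    if np.linalg.norm(f)>7: break
for c in("side","scene"):
    pp,_=viewer.read_camera(c); print([(round(r['score'],2),np.round(r['at'],3)) for r in tip_of(c,"teal_fold")])
```

```text
8.08 1.4 [0.4666 0.2694 0.2591] [ 1.3 -0.9 -0.2]
8.33 1.42 [0.4658 0.2717 0.259 ] [ 0.9 -1.6  0.2]
8.58 1.44 [0.4649 0.2742 0.259 ] [ 1.7 -0.9 -0.5]
8.83 1.46 [0.464  0.2766 0.259 ] [ 1.3 -1.6 -0. ]
9.08 1.48 [0.4636 0.2776 0.259 ] [ 0.4 -5.4  1. ]
9.33 1.5 [0.4634 0.2777 0.259 ] [ 1.4 -9.1  3.5]
[(0.67, array([0.465, 0.3  , 0.268]))]
[(0.86, array([0.464, 0.295, 0.267]))]
```

The tool has stalled at y=0.2777 while the force climbs from 1.6 to 5.4 to 9.1 N, so this is the end stop. I'll take one more small step to confirm, then back off the way I came, rise clear and check.

Run:
```python
from h import *
p,o=pose(1.5,.021-.0025,-1,.259); env.movel(p,o,rate=.03); env.pause(.2)
s=env.sense(); print(np.round(s['ee_pos'],4),np.round(s['wrist_force'],1))
p,o=pose(1.5,.06,-1,.259); env.movel(p,o,rate=.1)
p[2]=.38; env.movel(p,rate=.2)
p=np.array([.42,.05,.42]); env.movel(p,rate=.25)
env.pause(.3)
s=env.sense(); print(s['t'],np.round(s['ee_pos'],3),np.round(s['wrist_force'],1))
for c in("side","scene"):
    pp,P=cloud(c); cv2.imwrite(f"pics/{c}3.png",pp[:,:,::-1])
    for n in("teal_fold","white_fold","spray_bottle"): print(c,n,[(round(r['score'],2),np.round(r['at'],3)) for r in tip_of(c,n)])
    m=(P[...,2]>.255)&(P[...,2]<.3)&(P[...,0]>.4)&(P[...,0]<.52)&(P[...,1]>.25)&(P[...,1]<.34); a=P[m]; print(" post",len(a),np.median(a,0).round(3))
```

```text
[0.4633 0.2778 0.259 ] [  0.4 -14.7   6.2]
12.5667 [0.42  0.051 0.42 ] [-0.4 -0.3  0.3]
side teal_fold [(0.84, array([0.466, 0.3  , 0.269]))]
side white_fold [(0.73, array([ 0.545, -0.173,  0.267]))]
side spray_bottle [(0.96, array([ 0.192, -0.321, -0.001])), (0.64, array([ 0.431, -0.316,  0.004])), (0.59, array([ 0.447, -0.223,  0.001]))]
 post 82 [0.462 0.292 0.278]
scene teal_fold [(0.83, array([0.46 , 0.296, 0.267]))]
scene white_fold [(0.92, array([ 0.545, -0.174,  0.265]))]
scene spray_bottle [(0.91, array([ 0.192, -0.315,  0.005])), (0.83, array([ 0.434, -0.321, -0.002]))]
 post 118 [0.466 0.29  0.275]
```

View pics/side3.png

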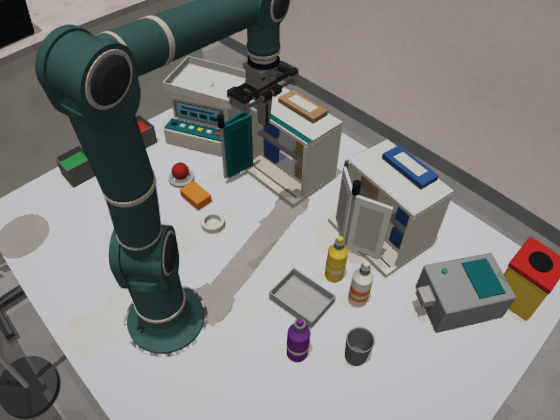

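View pics/scene3.png

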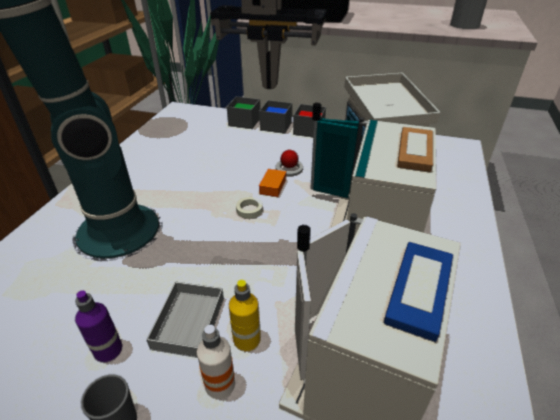

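The door is fully folded (post at side (221,119) and scene (316,110)) and stayed there after release. The white door post (303,237) and the banded bottle (216,360) haven't moved, and the arm is clear.

```bash
python3 -c "
from h import *
workorder.finish_job(); print(env.sense()['t'])"
```

```text
the job is handed in; nothing more can be done
the job is handed in; nothing more can be done
```

The teal door is folded to its end stop and the job is handed in, at about 12.7 s on the robot's clock. I pushed the black post round its arc with the shut fingers, backed off and raised the arm clear.

- **End stop:** the tool stalled at y = 0.278 while the force rose from 1.6 to 14.7 N. I pressed no further than that.
- **Final post position:** after release both cameras put the post at about (0.463, 0.298). My estimate for full fold, with a pivot position good to a few mm, was about (0.466, 0.300).
- **Left alone:** the white door's post and the orange-banded bottle read within 3–7 mm of where they started, which is about the networks' error. They look unmoved in the pictures.
- **Disagreements:** the two cameras differed by 4–6 mm on the teal post. The side camera missed the white post in the first look and found it in the last, and the scene camera missed the yellow decoy bottle in the last look. No check failed.

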